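# Rack the soaked scrapers

### The arm

A 6-joint arm with a two-finger parallel gripper is mounted at the origin on the work surface. World frame = base frame: x ahead of the robot, y to its left, z up, the work surface at z = 0. Lengths are in mm, angles in rad, forces in N, time in s.
With the tool pointing down it reaches from about 400 to 825 mm from the base axis. Payload 7 kg.
Tool frame: the origin (TCP) lies between the finger pads; the fingertips stand bot.tcp_to_tips ahead of it and the grasp point (between the pads) lies 8 mm behind it (bot.tcp_to_tips is the distance from the TCP to the fingertips, in mm); z points along the fingers, y is the line along which they close (so a half turn about z gives the same grasp; the last joint's range is limited). The gripper opens to 88 mm and grips with 3 to 60 N. Pads are 19 mm wide; open, the fingers measure 130 mm over their backs; the gripper's body (78 mm by 193 mm) begins 47 mm behind the grasp point.
Start: joints at [-0.976, 0.359, 0.012, 0, -1.224, -0.288], TCP at [203.83, -643.466, 208.361] pointing down, gripper open.
Joint ranges: [-3.07, 3.07], [-1.43, 2.12], [-1.02, 1.25], [-3.03, 1.67], [-3.05, -0], [-3.03, 3.03]. Speed limits (rad/s): [2.39, 2.39, 3.01, 3.14, 3.14, 3.14].

### API

Orientations are given as a rotation vector (axis times angle).
In Python, from rig import bot, optics gives the robot as it stands.
- The arm moves only by the shell command python3 -m crank 'ROWS' [FORCE]. ROWS is text: rows parted by semicolons, each of 7 numbers parted by spaces: the shift along the tool's x, y, z in mm, then the turn, a rotation vector about the tool's x, y, z in degrees, then the closure, from 0 (fully open) to 1 (shut). In form: dx dy dz rx ry rz grip; .... A call has 1 to 5 rows; each row is the pose to reach, as a shift and turn from the pose commanded when the call began, along the tool's axes at that moment; what a row does not reach only later rows make up. A row lasts 1/10 s, in which the tool goes at most 50 mm and 8.59 degrees, less where a joint would pass 70% of its speed; a pose out of reach is approached as far as the arm can. A call with a gripper value outside its range is refused whole. The fingers move at their own pace and stop on an object; FORCE is the grip in N (left out, the last holds). Time passes only in rows, so rows that repeat a pose let the fingers close. It gives the time, the measured TCP pose, the force, the opening and the grip force at its end, in the units of the state.
- bot.sense(): the state, without advancing time (a new reading comes with each control period).
- optics.camera(name): name is "scene" or "top" or "wrist"; returns a dict with "frame" (400x640x3 uint8, red, green, blue), "K" (3x3 intrinsics, pixels), "D" ([k1, k2, p1, p2, k3] as OpenCV has them; the pictures are not rectified), "rvec" (rotation vector, rad) and "tvec" (3), from world to camera coordinates, as OpenCV has them. Camera axes: x right, y down, z forward; pixel columns grow to the right and rows downward; lengths in mm; the calibration is good to about 2 mm. A picture is of the moment at which its call begins. There is no depth.
- bot.job_done(): hands the job in; it is judged then, once.
The state is a dict: "time_s": time; "qpos": joint angles; "dq": joint speeds; "effort": joint torques, N m; "tool_pos": TCP position; "tcp_rot": TCP orientation; "ft_force": force on the tool from outside, world axes, zero at the start; "torque": the same for the moment, N m; "finger_gap": finger opening in mm; "finger_force": force on a finger pad.
Only numpy, scipy, OpenCV 4.12 (cv2) and the standard library are available. Lean on these libraries where they do the work, as an engineer would, in place of code of your own. Each camera call takes 0.05 s, during which the arm holds its last target. There are 200 camera calls.

### The job

Take the two flat steel scrapers out of the soaking trough and slide each one, blade first, fully home into the leaning plywood slot that fits its blade width: the wide scraper in the wide slot, the narrow scraper in the narrow slot. Ease them down rather than letting them drop, leave the plain wooden stick soaking in the trough, and do not disturb the bottles and other things on the bench.

Things in the scene. Friction and masses are not known exactly. Their poses are not given: they have to be found in the camera images.
- wide_scraper: scraper with wide blade, about 140 g: steel blade 60 wide (own y) x 3 thick (own x) x 80 long, then on the same axis a wooden handle 24 wide (y) x 14 thick (x) x 110 long, alike on both scrapers. Origin: middle of the blade's end edge; own z runs up the tool: shoulder (handle's lower end, too thick for the slot, stops it there) at z 80, handle end at z 190. Starts in the trough
- narrow_scraper: scraper with narrow blade, about 100 g: steel blade 36 wide (own y) x 3 thick (own x) x 80 long, then on the same axis a wooden handle 24 wide (y) x 14 thick (x) x 110 long, alike on both scrapers. Origin: middle of the blade's end edge; own z runs up the tool: shoulder (handle's lower end, too thick for the slot, stops it there) at z 80, handle end at z 190. Starts in the trough
- wide_slot: tilted slot of the wide scraper's holder: 66 wide (own y) x 7 across (own x) x 92 deep in a plywood body 100 (y) x 35 (x), flat-topped, fixed. Origin: centre of the mouth, 105 above the bench; own z points out along the slot's axis, which leans 25 degrees from vertical towards the holder's rear (its +x); same yaw as the holder
- narrow_slot: tilted slot of the narrow scraper's holder: 42 wide (own y) x 7 across (own x) x 92 deep in a plywood body 76 (y) x 35 (x), flat-topped, fixed. Origin: centre of the mouth, 105 above the bench; own z points out along the slot's axis, which leans 25 degrees from vertical towards the holder's rear (its +x); same yaw as the holder
- wide_block: base of the wide scraper's plywood holder, fixed to the bench: base plate 130 (x) x 106 (y) x 12 high; origin under its centre, on the bench; front is -x. The slot's mouth is 20 behind the origin (+x) and 105 up
- narrow_block: base of the narrow scraper's plywood holder, fixed to the bench: base plate 130 (x) x 82 (y) x 12 high; origin under its centre, on the bench; front is -x. The slot's mouth is 20 behind the origin (+x) and 105 up
- trough: open white plastic trough, fixed: outer 76 (x) x 236 (y), rim 95 above the bench, walls 3, floor 5. Origin under its centre, on the bench; front is -x. Three tools stand in it at about y -75, 0, 75 in any order, feet in the front bottom corner, leaning 34 degrees from vertical to the rear (+x), resting on the rear rim 110 up from their feet: some 80 mm of handle stand free
- paddle: plain straight wooden stirring stick, about 30 g, 24 wide (y) x 8 thick (x) x 212 long, no blade, standing in the trough beside the scrapers with nearly the same lean; stays there. Origin: middle of its lower end, own z up along it
- amber_bottle: bystander: amber bottle, 56 across, 105 high, origin under its centre
- white_jar: bystander: white jar, 64 across, 85 high, origin under its centre
- beaker: bystander: glass beaker, 68 across, 85 high, origin under its centre
- clear_jar: bystander: clear jar with black cap, 60 across, 90 high, origin under its centre
- dish: bystander: flat clear dish, 90 across, 18 high, origin under its centre
- weight: bystander: steel cylinder weight, 38 across, 35 high, origin under its centre
Not all that is in view belongs to the job. Leave any green or turquoise look-alike of the narrow_scraper alone.

How it is judged (in metres and radians):
At the end, for the whole second after the job is handed in: Each scraper rests, released, in the slot of its own width: shoulder within 4 mm of the holder, within 6 mm across and 8 mm along the slot, axis within 0.1 rad, flat side within 0.15 rad; the wooden stick rests in the trough, foot within 40 mm of its start, at most 49 degrees from vertical (z of wide_scraper in the frame of wide_slot below -0.076 m and x of wide_scraper in the frame of wide_slot between -0.006 and 0.006 m and y of wide_scraper in the frame of wide_slot between -0.008 and 0.008 m and angle between the z axis of wide_scraper and the z axis of wide_slot, either way round below 0.1 rad and angle between the x axis of wide_scraper and the x axis of wide_slot, either way round below 0.15 rad and linear speed of each of wide_scraper, narrow_scraper, paddle below 0.02 m/s and angular speed of each of wide_scraper, narrow_scraper below 0.2 rad/s and z of narrow_scraper in the frame of narrow_slot below -0.076 m and x of narrow_scraper in the frame of narrow_slot between -0.006 and 0.006 m and y of narrow_scraper in the frame of narrow_slot between -0.008 and 0.008 m and angle between the z axis of narrow_scraper and the z axis of narrow_slot, either way round below 0.1 rad and angle between the x axis of narrow_scraper and the x axis of narrow_slot, either way round below 0.15 rad and distance of paddle from where it was at the start of the episode below 0.04 m and angle between paddle's own z axis and vertical below 0.85 rad); the robot touches nothing.
It fails at once if the wide scraper is let fall (faster than 0.5 m/s while not held) (linear speed of wide_scraper above 0.5 m/s and contact force between the fingers and wide_scraper below 0.05 N).
It fails at once if the narrow scraper is let fall (faster than 0.5 m/s while not held) (linear speed of narrow_scraper above 0.5 m/s and contact force between the fingers and narrow_scraper below 0.05 N).
It fails at once if the wooden stick is taken or pulled out of its place (foot moved 60 mm) (distance of paddle from where it was at the start of the episode above 0.06 m).
It fails at once if a bystander is pushed more than 30 mm or knocked over (distance of any of amber_bottle, white_jar, beaker, clear_jar, dish, weight from where it was at the start of the episode above 0.03 m or angle between any of amber_bottle, white_jar, beaker, clear_jar, dish, weight's own z axis and vertical above 0.5 rad).
It also fails if it takes over 72 s, if anything falls off the work surface, if the arm or the gripper's body presses on something with over 40 N, if the wrist force passes 120 N, or if a joint passes its speed limit or range.

## Working session

There is one attempt and no reset: what is moved stays moved. The work goes in short steps, Python scripts to look and compute and a shell command to move; the robot and the scene stay as the last step left them, time stands still between calls to the robot, and variables do not carry over. Pictures are saved under pics/ and viewed, at most 13 in all, crops included, and the job is handed in when it is done.

```bash
ls; mkdir -p pics
python3 - <<'E'
from rig import bot,optics
import cv2,pickle
s=bot.sense();print(s,bot.tcp_to_tips)
d={}
for n in("scene","top","wrist"):
    c=optics.camera(n);d[n]=c;cv2.imwrite(f"pics/{n}0.png",c["frame"][:,:,::-1]);print(n,c["K"],c["D"],c["rvec"],c["tvec"])
pickle.dump(d,open("c0.pkl","wb"))
E
```

```text
pics
{'time_s': 0.0, 'qpos': array([-9.75895013e-01,  3.59411928e-01,  1.10895500e-02, -3.50778586e-04,
       -1.22411256e+00, -2.88140465e-01]), 'dq': array([ 0.00055104, -0.00012664, -0.00050278, -0.00149461, -0.00045241,
       -0.00077817]), 'effort': array([ 2.39204292e-04, -5.82720137e+01,  2.93059820e+01,  6.99726328e+00,
        6.93379756e-03, -2.45358196e-04]), 'tool_pos': array([ 203.67800756, -643.00283641,  207.41976793]), 'tcp_rot': array([ 4.79724706e-01, -3.10434152e+00, -2.54814941e-03]), 'ft_force': array([-0.09030363, -0.8777682 , -0.40334845]), 'torque': array([ 0.02129161, -0.02099282, -0.02906534]), 'finger_force': 0.0, 'finger_gap': 87.34693976979064} 11.0
scene [[433.48062395   0.         313.90553157]
 [  0.         433.48062395 204.78015199]
 [  0.           0.           1.        ]] [-0.00089972  0.          0.          0.          0.        ] [ 1.95274267  1.16798752 -0.58225652] [-249.23507968 -220.89671827 1432.04637268]
top [[462.97974049   0.         325.09109444]
 [  0.         462.97974049 197.3825712 ]
 [  0.           0.           1.        ]] [-0.1164795  0.         0.         0.         0.       ] [ 2.21369163 -2.15645259  0.11922364] [ -22.8490044   529.31954549 1362.39199224]
wrist [[334.04595599   0.         318.60153348]
 [  0.         334.04595599 193.99301014]
 [  0.           0.           1.        ]] [-0.06153849  0.          0.          0.          0.        ] [-1.75692687 -2.39653444 -0.31625108] [674.89651652 -33.89099602 389.00040837]
```

View pics/scene0.png

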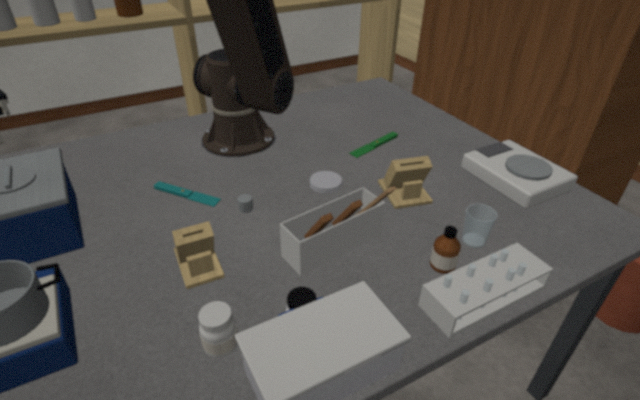

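View pics/top0.png

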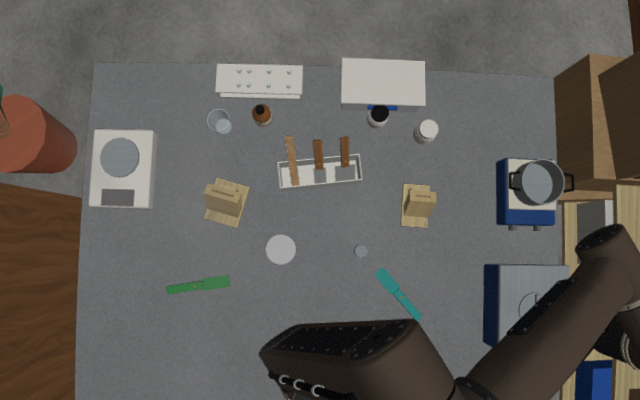

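The trough is at top-view pixel (320,172) with the paddle on the left (293,160), a tool in the middle (319,160) and one on the right (346,160). The holders are at (227,202) and (417,205). I'll zoom in next.

```bash
cat > h.py <<'E'
import numpy as np,cv2
from scipy.spatial.transform import Rotation as R
def cam(c):
    Rm=R.from_rotvec(np.ravel(c["rvec"])).as_matrix();return Rm,-Rm.T@np.ravel(c["tvec"])
def ray(c,uv):
    Rm,o=cam(c);n=cv2.undistortPoints(np.array(uv,float).reshape(-1,1,2),c["K"],c["D"]).reshape(-1,2)
    d=np.c_[n,np.ones(len(n))]@Rm;return o,d
def plane(c,uv,z):
    o,d=ray(c,uv);return o+d*((z-o[2])/d[:,2])[:,None]
def proj(c,p):
    return cv2.projectPoints(np.array(p,float).reshape(-1,3),np.ravel(c["rvec"]),np.ravel(c["tvec"]),c["K"],c["D"])[0].reshape(-1,2)
E
python3 - <<'E'
import pickle,cv2,numpy as np
from h import *
d=pickle.load(open("c0.pkl","rb"));t=d["top"];f=t["frame"][:,:,::-1]
a=cv2.resize(f[125:200,270:370],None,fx=8,fy=8,interpolation=cv2.INTER_CUBIC)
cv2.imwrite("pics/trough.png",a)
b=np.hstack([cv2.resize(f[170:235,197:257],None,fx=6.6,fy=8,interpolation=cv2.INTER_CUBIC),cv2.resize(f[170:235,388:448],None,fx=6.6,fy=8,interpolation=cv2.INTER_CUBIC)])
cv2.imwrite("pics/holders.png",b);print(b.shape)
print(plane(t,[[320,172],[227,202],[417,205],[0,0],[640,400]],0), cam(t)[1],cam(d["scene"])[1])
E
```

```text
(520, 792, 3)
[[  609.41811571     8.12534564     0.        ]
 [  509.64633167   288.89079607     0.        ]
 [  516.06097982  -291.97684178     0.        ]
 [ 1186.40108923  1131.90186006     0.        ]
 [ -104.66945316 -1055.02357075     0.        ]] [ 406.07073265   17.02756396 1404.14736439] [1244.31206611 -390.41527507  678.92097751]
```

View pics/trough.png

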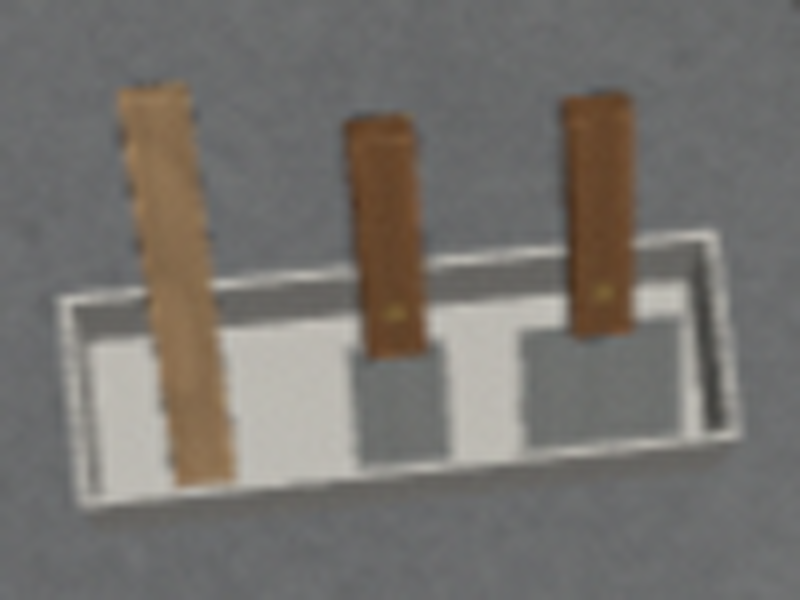

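View pics/holders.png

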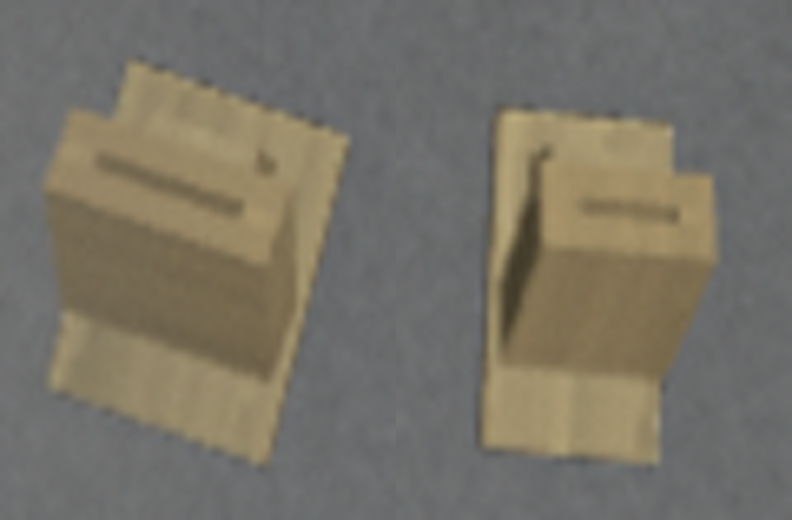

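Right tool (crop 600,270) is the wide scraper, the middle one (crop 395,290) is the narrow scraper. The left holder has the wide slot (crop 98,160–242,209), and the right holder the narrow slot (582,206–678,214).

Run:
```python
import pickle,cv2,numpy as np
from h import *
d=pickle.load(open("c0.pkl","rb"));t=d["top"]
T=lambda p:(np.array(p,float)+.5)/8-.5+[270,125]
print("rim",plane(t,T([[62,300],[712,236],[738,435],[85,502]]),95).round(1))
for n,e,s,b in(("nar",[(347,128),(413,124)],[(368,357),(427,353)],[(362,467),(450,460)]),("wide",[(563,105),(632,101)],[(572,337),(634,332)],[(525,447),(682,437)])):
    E=plane(t,T(e),162.5+4).mean(0);S=plane(t,T(s),71.3+4).mean(0);B=plane(t,T(b),6).mean(0)
    print(n,E.round(1),S.round(1),B.round(1),"yawES",np.degrees(np.arctan2(E[1]-S[1],E[0]-S[0])),"yawEB",np.degrees(np.arctan2(E[1]-B[1],E[0]-B[0])), (E-S).round(1))
W=lambda p,x0:(np.array(p,float)-[x0,0]+.5)/[6.6,8]-.5
ws=plane(t,W([[98,160],[242,209]],0)+[197,170],105);ns=plane(t,W([[582,206],[678,214]],396)+[388,170],105)
wb=plane(t,W([[128,62],[348,137],[265,465],[50,388]],0)+[197,170],12);nb=plane(t,W([[497,108],[672,125],[659,463],[482,449]],396)+[388,170],12)
for n,s,b in(("W",ws,wb),("N",ns,nb)):
    dy=s[0]-s[1];f=(b[0]+b[1]-b[2]-b[3])/2;w=(b[0]+b[3]-b[1]-b[2])/2
    yaw=np.arctan2(f[1],f[0])
    print(n,"mouth",s.mean(0).round(1),"len",np.linalg.norm(dy),"yaw slot",np.degrees(np.arctan2(-dy[0],dy[1])),"base c",b.mean(0).round(1),"yaw",np.degrees(yaw),np.degrees(np.arctan2(-w[0],w[1])),np.linalg.norm(f),np.linalg.norm(w),"mouth from base",(b.mean(0)[:2]+20*np.array([np.cos(yaw),np.sin(yaw)])).round(1))
# colour-mask handle in scene view
s=d["scene"];cv2.imwrite("pics/s_tr.png",cv2.resize(s["frame"][170:290,270:450,::-1],None,fx=4.4,fy=4.4,interpolation=cv2.INTER_CUBIC))
```

```text
rim [[ 621.   131.5   95. ]
 [ 650.9 -100.6   95. ]
 [ 579.1 -111.2   95. ]
 [ 548.6  120.7   95. ]]
nar [672.   19.5 166.5] [607.4  11.   75.3] [576.4   6.4   6. ] yawES 7.449611461692068 yawEB 7.796699182878613 [64.6  8.5 91.2]
wide [682.3 -54.3 166.5] [617.1 -63.4  75.3] [586.7 -68.6   6. ] yawES 7.8807113398234225 yawEB 8.508481728118559 [65.2  9.  91.2]
W mouth [528.1 283.1 105. ] len 64.75915368074774 yaw slot -14.03191509115584 base c [507.6 288.1  12. ] yaw -14.24147440651229 -14.383663526896651 128.703185505983 104.68723303418575 mouth from base [527.  283.2]
N mouth [ 534.5 -286.1  105. ] len 42.0822526976022 yaw slot -2.326466999813704 base c [ 514.2 -283.6   12. ] yaw -2.3918607345904372 -2.6312604660087002 129.71878237800018 82.31794619352794 mouth from base [ 534.2 -284.4]
```

View pics/s_tr.png

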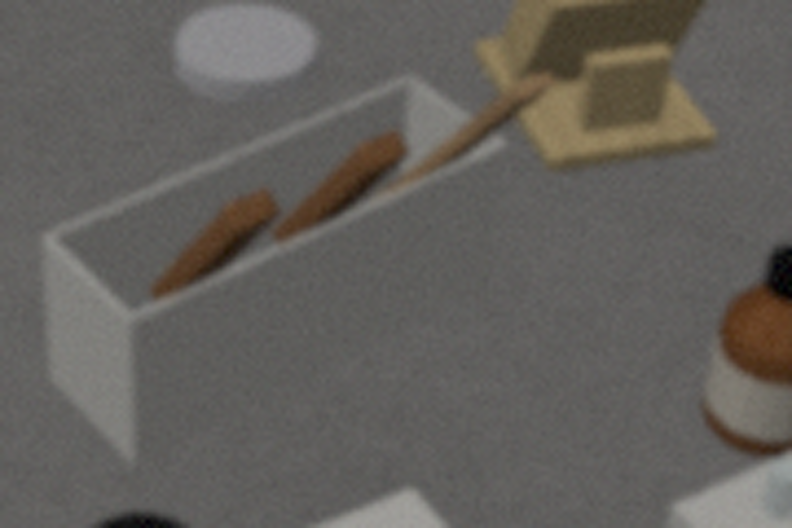

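The poses agree well. Next is a small helper that turns a target pose into tool-frame rows.

```bash
cat >> h.py <<'E'
def frame(yaw,lean):   # object axes: z leans by lean towards its +x
    return R.from_euler("ZY",[yaw,lean],degrees=True)
def grip(o):           # gripper rotation for an object rotation: z_g=-z, y_g=-x
    m=o.as_matrix();z=-m[:,2];y=-m[:,0];return R.from_matrix(np.c_[np.cross(y,z),y,z])
def plan(pos,rot,calls,p0=None,r0=None):
    from rig import bot
    s=bot.sense();p=np.array(s["tool_pos"] if p0 is None else p0);r=R.from_rotvec(s["tcp_rot"]) if r0 is None else r0
    rv=(r.inv()*rot).as_rotvec(degrees=True);D=np.array(pos)-p
    print("dist %.0f turn %.1f"%(np.linalg.norm(D),np.linalg.norm(rv)))
    for k in range(calls):
        rk=r*R.from_rotvec(rv*k/calls,degrees=True)
        print("last row of call",k+1,rk.inv().apply(D/calls).round(1),(rv/calls).round(2))
# object axis models: foot point, yaw, lean
NAR=(np.array([572.5,5.5,5.]),8.,34.5); WID=(np.array([582.5,-68.6,5.]),8.,34.5)
WS=(np.array([527.6,283.1,105.]),-14.2,25.); NS=(np.array([534.4,-285.5,105.]),-2.4,25.)
def at(m,z): f=frame(m[1],m[2]);return m[0]+f.apply([0,0,z])
E
python3 - <<'E'
from h import *
g=grip(frame(NAR[1],NAR[2]));a=at(NAR,260)+[-40,0,80];print(a, at(NAR,260),at(NAR,140));plan(a,g,4)
E
```

```text
[678.33244269  25.99541322 299.27280904] [718.33244269  25.99541322 219.27280904] [651.02516145  16.53599174 120.37766641]
dist 825 turn 86.3
last row of call 1 [-163.6  123.7  -22.8] [ -7.13   6.05 -19.45]
last row of call 2 [-193.3   65.7  -29.9] [ -7.13   6.05 -19.45]
last row of call 3 [-201.     2.8  -46.7] [ -7.13   6.05 -19.45]
last row of call 4 [-185.5  -56.2  -70.7] [ -7.13   6.05 -19.45]
```

```bash
python3 -m crank '-33 25 -5 -1.4 1.2 -3.9 0.3; -66 50 -10 -2.8 2.4 -7.8 0.3; -99 75 -14 -4.2 3.6 -11.7 0.3; -131 99 -18 -5.7 4.8 -15.6 0.3; -164 124 -23 -7.1 6 -19.5 0.3' 20
python3 -m crank '-39 13 -6 -1.4 1.2 -3.9 0.3; -77 26 -12 -2.8 2.4 -7.8 0.3; -116 39 -18 -4.2 3.6 -11.7 0.3; -155 53 -24 -5.7 4.8 -15.6 0.3; -193 66 -30 -7.1 6 -19.5 0.3'
python3 - <<'E'
from h import *
g=grip(frame(NAR[1],NAR[2]));plan(at(NAR,260)+[-40,0,80],g,2)
E
```

```text
time_s: 0.65
tool_pos: [323.2, -474.3, 231.3]
tcp_rot: [0.963, -2.856, -0.162]
ft_force: [0.3, -0.8, 0.0]
finger_gap: 61.9
finger_force: 0.0
time_s: 1.15
tool_pos: [441.4, -306.7, 254.6]
tcp_rot: [1.378, -2.534, -0.305]
ft_force: [1.5, -0.2, -0.6]
finger_gap: 61.2
finger_force: 0.0
dist 411 turn 42.9
last row of call 1 [-200.1    1.3  -46.3] [ -7.18   6.   -19.33]
last row of call 2 [-184.5  -57.   -70.2] [ -7.18   6.   -19.33]
```

```bash
python3 -m crank '-40 0 -9 -1.4 1.2 -3.9 0.3; -80 0 -18 -2.9 2.4 -7.7 0.3; -120 0 -28 -4.3 3.6 -11.6 0.3; -160 1 -37 -5.7 4.8 -15.4 0.3; -200 1 -46 -7.2 6 -19.3 0.3'
python3 -m crank '-37 -11 -14 -1.4 1.2 -3.9 0.3; -74 -23 -28 -2.9 2.4 -7.7 0.3; -111 -34 -42 -4.3 3.6 -11.6 0.3; -148 -46 -56 -5.7 4.8 -15.4 0.3; -184 -57 -70 -7.2 6 -19.3 0.3'
python3 -m crank '0 0 0 0 0 0 0.3; 0 0 0 0 0 0 0.3'
python3 - <<'E'
from h import *
from rig import optics
c=optics.camera("wrist");cv2.imwrite("pics/w1.png",c["frame"][:,:,::-1])
g=grip(frame(NAR[1],NAR[2]));plan(at(NAR,260)+[-40,0,80],g,1);plan(at(NAR,260),g,1);plan(at(NAR,140),g,1)
print(proj(c,[at(NAR,0),at(NAR,80),at(NAR,190),at(WID,0),at(WID,80),at(WID,190)]))
E
```

```text
time_s: 1.65
tool_pos: [560.4, -141.0, 276.6]
tcp_rot: [1.719, -2.154, -0.431]
ft_force: [0.7, 0.5, 1.3]
finger_gap: 61.5
finger_force: 0.0
time_s: 2.15
tool_pos: [679.2, 24.4, 298.5]
tcp_rot: [1.988, -1.73, -0.538]
ft_force: [1.3, 0.0, 0.4]
finger_gap: 61.4
finger_force: 0.0
time_s: 2.35
tool_pos: [679.1, 24.6, 295.8]
tcp_rot: [1.985, -1.73, -0.539]
ft_force: [-0.1, -0.3, 0.4]
finger_gap: 61.4
finger_force: 0.0
dist 3 turn 0.2
last row of call 1 [-2.7  1.2 -1.6] [ 0.09  0.04 -0.22]
dist 88 turn 0.2
last row of call 1 [  2.6 -76.9  41.7] [ 0.09  0.04 -0.22]
dist 179 turn 0.2
last row of call 1 [  2.7 -77.1 161.7] [ 0.09  0.04 -0.22]
[[266.21170858 152.40875636]
 [256.2584067  161.55358769]
 [234.12421229 181.95575422]
 [264.3429827   98.60957307]
 [253.55386579  97.31822455]
 [228.95117674  94.4192693 ]]
```

View pics/w1.png

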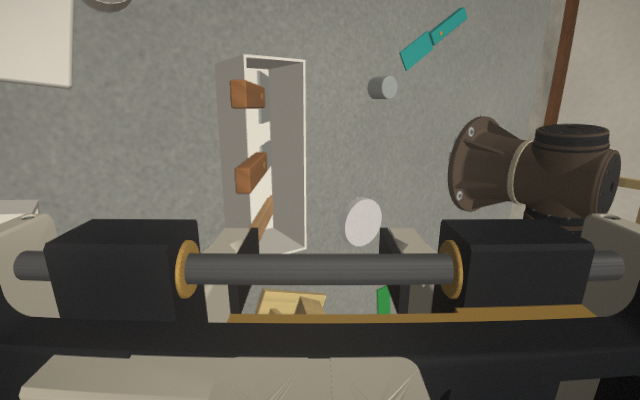

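The narrow handle shows at (250,175) and the wide at (248,95), matching predictions once face offset is allowed for. Now I approach and grasp the narrow scraper.

```bash
python3 -m crank '1 -26 14 0 0 0 0.3; 2 -51 28 0 0 0 0.3; 3 -77 42 0 0 0 0.3; 3 -77 70 0 0 0 0.3; 3 -77 100 0 0 0 0.3'
python3 -m crank '0 0 20 0 0 0 0.3; 0 0 40 0 0 0 0.3; 0 0 52 0 0 0 0.3; 0 0 62 0 0 0 0.3; 0 0 62 0 0 0 0.3'
python3 - <<'E'
from h import *
from rig import optics
for n in("wrist","top"):
    c=optics.camera(n);f=c["frame"][:,:,::-1]
    if n=="top": b=cv2.resize(f[90:220,250:400],(500,433),interpolation=cv2.INTER_CUBIC)
    else: a=cv2.resize(f[:,100:500],(433,433))
cv2.imwrite("pics/g1.png",cv2.resize(np.hstack([a[:,:300],b]),(800,433)))
g=grip(frame(NAR[1],NAR[2]));plan(at(NAR,140),g,1)
E
```

```text
time_s: 2.9
tool_pos: [685.2, 19.1, 171.3]
tcp_rot: [1.984, -1.736, -0.537]
ft_force: [-0.3, 0.2, 1.6]
finger_gap: 61.4
finger_force: 0.0
time_s: 3.4
tool_pos: [650.0, 15.0, 121.8]
tcp_rot: [1.985, -1.735, -0.538]
ft_force: [-0.3, -0.1, 0.3]
finger_gap: 60.8
finger_force: 0.0
dist 2 turn 0.3
last row of call 1 [-1.2 -1.1  1.9] [-0.1   0.09 -0.26]
```

View pics/g1.png

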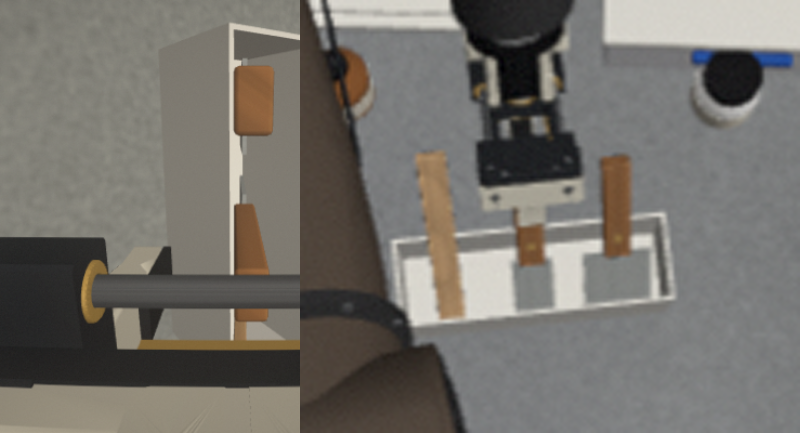

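The gripper sits centred over the narrow handle (right panel, 530,210), with no contact. I close now.

```bash
python3 -m crank '-1 -1 1 0 0 0 0.6; -1 -1 1 0 0 0 0.8; -1 -1 1 0 0 0 0.9; -1 -1 1 0 0 0 1; -1 -1 1 0 0 0 1' 25
python3 -m crank '0 0 0 0 0 0 1; 0 0 0 0 0 0 1; 0 0 0 0 0 0 1' 40
```

```text
time_s: 4.0
tool_pos: [650.9, 17.0, 120.3]
tcp_rot: [1.986, -1.733, -0.537]
ft_force: [-6.6, 0.6, 7.8]
finger_gap: 27.3
finger_force: 5.3
time_s: 4.3
tool_pos: [646.3, 16.1, 123.6]
tcp_rot: [1.979, -1.726, -0.545]
ft_force: [-18.4, 1.0, 15.9]
finger_gap: 13.8
finger_force: 40.0
```

```bash
python3 -m crank '0 3 0 0 0 0 1; 0 6 -2 0 0 0 1; 0 8 -10 0 0 0 1; 0 10 -25 0 0 0 1; 0 12 -40 0 0 0 1'
python3 -m crank '0 4 -20 0 0 0 1; 0 8 -40 0 0 0 1; 0 12 -60 0 0 0 1; 0 20 -80 0 0 0 1; 0 30 -100 0 0 0 1'
python3 -m crank '0 20 -20 0 0 0 1; 0 40 -40 0 0 0 1; 0 60 -55 0 0 0 1; 0 80 -60 0 0 0 1; 0 80 -60 0 0 0 1'
python3 - <<'E'
from h import *
from rig import optics,bot
import pickle
s=bot.sense();G=R.from_rotvec(s["tcp_rot"]);p=s["tool_pos"]
print(p,s["ft_force"],s["finger_gap"])
d={n:optics.camera(n) for n in("scene","top","wrist")};pickle.dump((s,d),open("c1.pkl","wb"))
u=-G.as_matrix()[:,2];pts=[p-u*140,p-u*60,p+u*50]
a=[]
for n,c in d.items():
    q=proj(c,pts);print(n,q.round(1).tolist());m=q[:2].mean(0).astype(int);x=max(0,m[0]-65);y=max(0,m[1]-70)
    a.append(cv2.resize(c["frame"][y:y+140,x:x+130,::-1],(390,420),interpolation=cv2.INTER_CUBIC) if n!="wrist" else cv2.resize(c["frame"][:,:,::-1],(0,0),fx=.1,fy=.1)); print(x,y)
cv2.imwrite("pics/h1.png",np.hstack(a[:2]))
E
```

```text
time_s: 4.8
tool_pos: [664.6, 18.9, 160.5]
tcp_rot: [1.987, -1.734, -0.536]
ft_force: [0.4, -0.8, -0.0]
finger_gap: 14.0
finger_force: 40.0
time_s: 5.3
tool_pos: [696.1, 23.3, 259.8]
tcp_rot: [1.986, -1.734, -0.537]
ft_force: [1.0, -0.1, -0.5]
finger_gap: 13.9
finger_force: 40.0
time_s: 5.8
tool_pos: [663.8, 18.7, 358.0]
tcp_rot: [1.991, -1.738, -0.531]
ft_force: [-0.0, -0.7, -0.5]
finger_gap: 13.9
finger_force: 40.0
[663.78768353  18.66445772 357.96729825] [-0.02253304 -0.72413474 -0.54317866] 13.903494056449635
scene [[332.0, 151.2], [347.9, 129.8], [374.7, 93.7]]
274 70
top [[320.8, 167.5], [319.1, 144.9], [316.3, 109.6]]
254 86
wrist [[321.4, 179.2], [322.7, 202.8], [326.9, 278.5]]
257 121
```

View pics/h1.png

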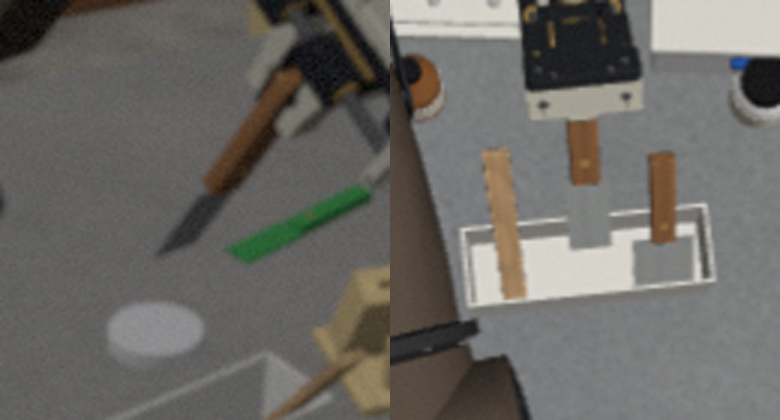

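Run:
```python
from h import *
import pickle
s,d=pickle.load(open("c1.pkl","rb"));c=d["top"]
f=cv2.cvtColor(c["frame"],cv2.COLOR_RGB2HSV).astype(int)
u=-R.from_rotvec(s["tcp_rot"]).as_matrix()[:,2]
for z in(20,40,60,90,100,110):
    q=proj(c,s["tool_pos"]-u*(140-z))[0];r=int(round(q[1]));print(z,q.round(1),f[r,308:333,1].tolist(),f[r,308:333,2].tolist())
g=grip(frame(NS[1],NS[2]));plan(at(NS,195),g,2)
```

```text
20 [320.4 162. ] [11, 15, 13, 15, 11, 4, 6, 4, 4, 6, 6, 6, 4, 4, 6, 6, 4, 4, 6, 6, 11, 12, 11, 14, 12] [118, 118, 116, 118, 115, 117, 128, 128, 127, 128, 124, 125, 128, 130, 129, 129, 129, 128, 130, 129, 136, 145, 156, 165, 172]
40 [320.  156.5] [4, 4, 4, 6, 4, 4, 4, 6, 6, 6, 4, 6, 8, 6, 4, 6, 6, 6, 4, 4, 2, 3, 5, 8, 6] [128, 127, 123, 122, 118, 121, 128, 131, 128, 127, 123, 124, 130, 129, 130, 130, 131, 129, 130, 136, 148, 153, 160, 168, 166]
60 [319.5 150.8] [4, 6, 6, 6, 4, 4, 4, 4, 6, 8, 2, 4, 4, 4, 6, 6, 4, 6, 6, 4, 6, 4, 2, 6, 4] [123, 122, 121, 124, 125, 128, 128, 129, 128, 128, 125, 126, 129, 129, 129, 127, 128, 127, 127, 126, 123, 122, 123, 123, 124]
90 [318.8 141.9] [6, 6, 4, 8, 6, 2, 104, 143, 144, 143, 142, 141, 141, 145, 142, 100, 35, 6, 6, 4, 8, 4, 4, 6, 6] [124, 124, 123, 123, 123, 103, 93, 112, 115, 116, 113, 112, 112, 114, 115, 120, 123, 123, 123, 121, 123, 124, 121, 122, 121]
100 [318.6 138.9] [4, 6, 4, 8, 6, 10, 122, 138, 138, 137, 139, 138, 142, 140, 141, 103, 31, 8, 6, 2, 4, 4, 4, 2, 6] [125, 127, 123, 124, 126, 106, 90, 113, 116, 123, 128, 131, 124, 118, 116, 116, 117, 123, 118, 117, 119, 121, 119, 120, 122]
110 [318.4 135.8] [2, 6, 6, 6, 0, 42, 137, 148, 140, 141, 147, 142, 138, 144, 144, 83, 7, 6, 8, 2, 4, 6, 4, 6, 6] [121, 124, 123, 122, 113, 97, 99, 114, 118, 116, 111, 113, 116, 119, 119, 113, 110, 121, 125, 121, 121, 123, 123, 123, 122]
dist 320 turn 13.9
last row of call 1 [149.4  16.2  54.6] [ 4.74 -2.54  4.41]
last row of call 2 [152.7   8.7  46.8] [ 4.74 -2.54  4.41]
```

The tool is centred in the hand to within 1 mm. Moving to above the narrow slot.

```bash
python3 -m crank '30 3 11 0.9 -0.5 0.9 1; 60 6 22 1.9 -1 1.8 1; 90 10 33 2.8 -1.5 2.6 1; 120 13 44 3.8 -2 3.5 1; 149 16 55 4.7 -2.5 4.4 1'
python3 -m crank '31 2 9 0.9 -0.5 0.9 1; 61 3 19 1.9 -1 1.8 1; 92 5 28 2.8 -1.5 2.6 1; 122 7 37 3.8 -2 3.5 1; 153 9 47 4.7 -2.5 4.4 1'
python3 -m crank '0 0 0 0 0 0 1; 0 0 0 0 0 0 1; 0 0 0 0 0 0 1'
python3 - <<'E'
from h import *
g=grip(frame(NS[1],NS[2]));plan(at(NS,195),g,1);plan(at(NS,153),g,1)
E
```

```text
time_s: 6.45
tool_pos: [639.8, -135.9, 315.8]
tcp_rot: [1.965, -1.878, -0.496]
ft_force: [-0.7, 0.4, -0.6]
finger_gap: 13.7
finger_force: 40.0
time_s: 6.95
tool_pos: [616.0, -290.3, 280.2]
tcp_rot: [1.94, -2.022, -0.45]
ft_force: [0.4, -0.7, -0.4]
finger_gap: 13.6
finger_force: 40.0
time_s: 7.25
tool_pos: [616.4, -288.6, 281.3]
tcp_rot: [1.941, -2.021, -0.449]
ft_force: [-0.1, -0.3, -0.8]
finger_gap: 13.7
finger_force: 40.0
dist 1 turn 0.2
last row of call 1 [ 0.3 -0.1 -0.6] [ 0.13 -0.1   0.06]
dist 41 turn 0.2
last row of call 1 [ 0.3 -0.2 41.4] [ 0.13 -0.1   0.06]
```

Lower to about 13 mm above the mouth, settle and look.

```bash
python3 -m crank '0 0 15 0 0 0 1; 0 0 30 0 0 0 1; 0 0 41 0 0 0 1; 0 0 41 0 0 0 1; 0 0 41 0 0 0 1'
python3 - <<'E'
from h import *
from rig import optics,bot
import pickle
s=bot.sense();d={n:optics.camera(n) for n in("scene","top","wrist")};pickle.dump((s,d),open("c2.pkl","wb"))
u=-R.from_rotvec(s["tcp_rot"]).as_matrix()[:,2];p=s["tool_pos"]
a=[]
for n,(w,h) in(("scene",(65,70)),("top",(65,70))):
    c=d[n];q=proj(c,[p-u*140,NS[0]]);x,y=(q[1]-[w/2,h/2]).astype(int)
    print(n,q.round(1).tolist(),x,y,((q-[x,y]+.5)*6-.5).round().tolist());a.append(cv2.resize(c["frame"][y:y+h,x:x+w,::-1],None,fx=6,fy=6,interpolation=cv2.INTER_CUBIC))
cv2.imwrite("pics/i1.png",np.hstack(a))
E
```

```text
time_s: 7.75
tool_pos: [599.4, -287.7, 245.5]
tcp_rot: [1.942, -2.021, -0.447]
ft_force: [0.2, -0.2, -0.6]
finger_gap: 13.6
finger_force: 40.0
scene [[192.6, 229.1], [192.9, 232.6]] 160 197 [[198.0, 195.0], [200.0, 216.0]]
top [[424.0, 193.4], [422.8, 195.8]] 390 160 [[206.0, 203.0], [200.0, 218.0]]
```

View pics/i1.png

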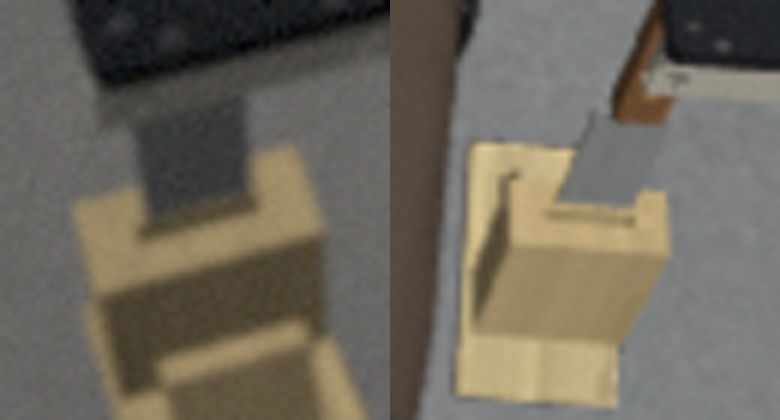

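The tip mid (scene 200,207) and slot mid (200,219) line up, and in the top view tip (206,201) and slot (200,216) match the predicted offset. I insert gently.

```bash
python3 -m crank '0 0 5 0 0 0 1; 0 0 10 0 0 0 1; 0 0 15 0 0 0 1; 0 0 20 0 0 0 1; 0 0 25 0 0 0 1'
python3 -m crank '0 0 0 0 0 0 1; 0 0 0 0 0 0 1'
python3 - <<'E'
from h import *
g=grip(frame(NS[1],NS[2]));plan(at(NS,128),g,1)
E
```

```text
time_s: 8.4
tool_pos: [587.8, -288.2, 222.0]
tcp_rot: [1.941, -2.023, -0.448]
ft_force: [0.3, 0.5, -1.2]
finger_gap: 13.3
finger_force: 40.0
time_s: 8.6
tool_pos: [588.1, -288.2, 222.6]
tcp_rot: [1.941, -2.023, -0.448]
ft_force: [0.6, 0.6, -0.8]
finger_gap: 13.6
finger_force: 40.0
dist 2 turn 0.1
last row of call 1 [-0.5 -1.   1.3] [ 0.05 -0.11  0.02]
```

```bash
python3 -m crank '0 0 8 0 0 0 1; 0 0 16 0 0 0 1; 0 0 24 0 0 0 1; 0 0 32 0 0 0 1; 0 0 40 0 0 0 1'
python3 -m crank '0 0 4 0 0 0 1; 0 0 8 0 0 0 1; 0 0 12 0 0 0 1; 0 0 15 0 0 0 1; 0 0 15 0 0 0 1'
python3 - <<'E'
from h import *
g=grip(frame(NS[1],NS[2]));plan(at(NS,60),g,1)
E
```

```text
time_s: 9.1
tool_pos: [570.8, -287.5, 185.5]
tcp_rot: [1.941, -2.023, -0.448]
ft_force: [0.3, -0.2, -0.6]
finger_gap: 13.7
finger_force: 40.0
time_s: 9.6
tool_pos: [564.7, -287.2, 172.4]
tcp_rot: [1.941, -2.023, -0.448]
ft_force: [0.7, 0.8, -0.6]
finger_gap: 14.0
finger_force: 40.0
dist 14 turn 0.1
last row of call 1 [-0.4 -1.  13.9] [ 0.07 -0.09  0.03]
```

Continue in small steps until the shoulder seats.

```bash
python3 -m crank '0 0 3 0 0 0 1; 0 0 6 0 0 0 1; 0 0 8 0 0 0 1; 0 0 8 0 0 0 1'
python3 -m crank '0 0 2 0 0 0 1; 0 0 4 0 0 0 1; 0 0 4 0 0 0 1'
python3 -m crank '0 0 2 0 0 0 1; 0 0 4 0 0 0 1; 0 0 4 0 0 0 1'
```

```text
time_s: 10.0
tool_pos: [561.3, -287.0, 165.2]
tcp_rot: [1.941, -2.023, -0.448]
ft_force: [-0.1, -1.3, -0.7]
finger_gap: 14.0
finger_force: 40.0
time_s: 10.3
tool_pos: [560.2, -287.3, 162.3]
tcp_rot: [1.942, -2.023, -0.446]
ft_force: [0.9, 0.0, 1.1]
finger_gap: 13.8
finger_force: 40.0
time_s: 10.6
tool_pos: [560.2, -287.6, 162.1]
tcp_rot: [1.945, -2.024, -0.439]
ft_force: [5.1, 2.3, 17.8]
finger_gap: 13.7
finger_force: 40.0
```

Seated (18 N reaction). Relieve, release, back off along the axis.

```bash
python3 -m crank '0 0 -3 0 0 0 1; 0 0 -3 0 0 0 0.8; 0 0 -3 0 0 0 0.6; 0 0 -3 0 0 0 0.4; 0 0 -3 0 0 0 0.3'
python3 -m crank '0 0 -10 0 0 0 0.3; 0 0 -30 0 0 0 0.3; 0 0 -60 0 0 0 0.3; 0 0 -90 0 0 0 0.3; 0 0 -130 0 0 0 0.3' 20
python3 - <<'E'
from h import *
from rig import optics
import pickle
c=optics.camera("top");pickle.dump(c,open("c3.pkl","wb"));f=c["frame"][:,:,::-1]
a=[cv2.resize(f[120:240,385:460],None,fx=4,fy=4,interpolation=cv2.INTER_CUBIC),cv2.resize(f[120:200,270:370],(480,480),interpolation=cv2.INTER_CUBIC)]
cv2.imwrite("pics/r1.png",np.hstack(a))
g=grip(frame(WID[1],WID[2]-1.5));plan(at((WID[0],8,33),260)+[-40,0,80],g,2)
E
```

```text
time_s: 11.1
tool_pos: [559.1, -287.1, 160.4]
tcp_rot: [1.941, -2.022, -0.449]
ft_force: [-0.2, 1.0, 0.5]
finger_gap: 36.0
finger_force: 0.0
time_s: 11.6
tool_pos: [614.3, -289.0, 279.7]
tcp_rot: [1.941, -2.022, -0.45]
ft_force: [0.6, -0.5, 0.3]
finger_gap: 61.3
finger_force: 0.0
dist 251 turn 13.2
last row of call 1 [-121.8  -21.5  -19.8] [-4.13  2.35 -4.58]
last row of call 2 [-118.8  -29.4  -26.6] [-4.13  2.35 -4.58]
```

View pics/r1.png

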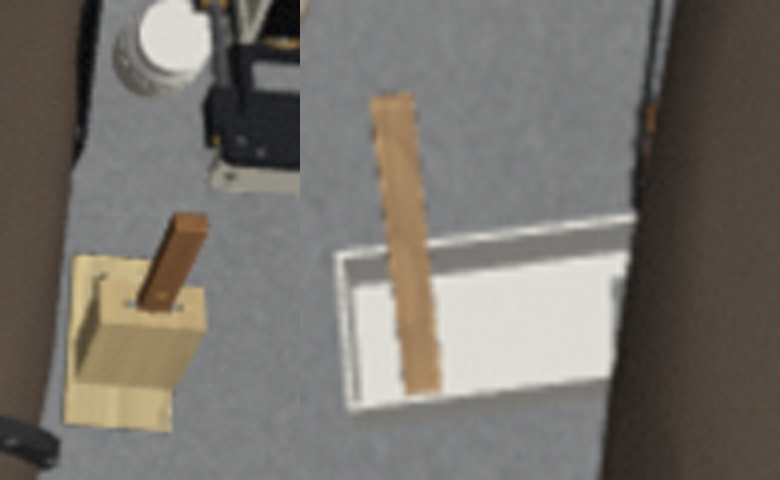

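The narrow scraper is seated (left panel, 165,270) and the paddle is untouched. Now the wide one, with the ~6 mm forward correction learnt from the first grasp.

```bash
cat >> h.py <<'E'
WID=(WID[0]+frame(8,34).apply([-6,0,0]),8.,34.)
E
python3 -m crank '-24 -4 -4 -0.8 0.5 -0.9 0.3; -49 -9 -8 -1.6 0.9 -1.8 0.3; -73 -13 -12 -2.5 1.4 -2.7 0.3; -97 -17 -16 -3.3 1.9 -3.7 0.3; -122 -22 -20 -4.1 2.3 -4.6 0.3'
python3 -m crank '-24 -6 -5 -0.8 0.5 -0.9 0.3; -48 -12 -11 -1.6 0.9 -1.8 0.3; -72 -18 -16 -2.5 1.4 -2.7 0.3; -95 -24 -22 -3.3 1.9 -3.7 0.3; -119 -29 -27 -4.1 2.3 -4.6 0.3'
python3 -m crank '0 0 0 0 0 0 0.3; 0 0 0 0 0 0 0.3'
python3 - <<'E'
from h import *
g=grip(frame(WID[1],WID[2]));plan(at(WID,260),g,1);plan(at(WID,140),g,1)
E
```

```text
time_s: 12.15
tool_pos: [648.1, -167.5, 288.1]
tcp_rot: [1.978, -1.883, -0.489]
ft_force: [-0.4, 0.6, 0.5]
finger_gap: 61.1
finger_force: 0.0
time_s: 12.65
tool_pos: [680.8, -46.7, 297.2]
tcp_rot: [2.008, -1.743, -0.527]
ft_force: [0.6, -0.3, 0.2]
finger_gap: 61.1
finger_force: 0.0
time_s: 12.85
tool_pos: [680.7, -46.9, 296.6]
tcp_rot: [2.008, -1.742, -0.527]
ft_force: [0.7, -0.6, 0.1]
finger_gap: 61.3
finger_force: 0.0
dist 83 turn 0.8
last row of call 1 [  8.3 -73.4  38.7] [-0.75  0.3   0.2 ]
dist 174 turn 0.8
last row of call 1 [  8.9 -71.8 158.7] [-0.75  0.3   0.2 ]
```

```bash
python3 -m crank '3 -25 13 -0.7 0.3 0.2 0.3; 6 -50 26 -0.7 0.3 0.2 0.3; 8 -73 39 -0.7 0.3 0.2 0.3; 9 -73 70 -0.7 0.3 0.2 0.3; 9 -73 100 -0.7 0.3 0.2 0.3'
python3 -m crank '0 0 20 0 0 0 0.3; 0 0 40 0 0 0 0.3; 0 0 50 0 0 0 0.3; 0 0 59 0 0 0 0.3; 0 0 59 0 0 0 0.3'
python3 - <<'E'
from h import *
from rig import optics
c=optics.camera("top");f=c["frame"]
g=grip(frame(WID[1],WID[2]));plan(at(WID,140),g,1)
h=cv2.cvtColor(f,cv2.COLOR_RGB2HSV)
for z in(90,100,110):
    q=proj(c,at(WID,z)+frame(8,34).apply([-7,0,0]))[0];r=int(round(q[1]));x=int(q[0]);print(q.round(1),x-10,h[r,x-10:x+12,1])
E
```

```text
time_s: 13.35
tool_pos: [687.2, -56.4, 170.8]
tcp_rot: [1.993, -1.738, -0.531]
ft_force: [0.4, 0.3, 0.2]
finger_gap: 61.3
finger_force: 0.0
time_s: 13.85
tool_pos: [654.6, -59.9, 123.9]
tcp_rot: [1.994, -1.737, -0.531]
ft_force: [0.2, 0.2, 0.3]
finger_gap: 61.2
finger_force: 0.0
dist 1 turn 0.1
last row of call 1 [-1.4 -0.1 -0.1] [-0.08  0.05 -0.07]
[345.1 164.2] 335 [ 13  12  13  13  12  14  76 152 142 139 140 140 143 104  38   9  10   9
   9   9  10  10]
[345.1 161.8] 335 [ 12  14  11  13  12  14  78 141 140 136 134 142 140 101  34  11  13  14
  13  14  13  13]
[345.  159.4] 335 [ 13  11   9  11  11  23 133 145 141 144 137 147 141 121  61  14  12  10
  12  14  12  13]
```

Closing with a 2.5 mm lateral correction.

```bash
python3 -m crank '-2.5 0 0 0 0 0 0.6; -2.5 0 0 0 0 0 0.8; -2.5 0 0 0 0 0 0.9; -2.5 0 0 0 0 0 1; -2.5 0 0 0 0 0 1' 25
python3 -m crank '0 0 0 0 0 0 1; 0 0 0 0 0 0 1; 0 0 0 0 0 0 1' 45
```

```text
time_s: 14.4
tool_pos: [654.8, -56.9, 124.1]
tcp_rot: [1.995, -1.736, -0.53]
ft_force: [0.0, 0.4, 0.8]
finger_gap: 26.7
finger_force: 0.0
time_s: 14.7
tool_pos: [654.6, -56.9, 124.1]
tcp_rot: [1.995, -1.736, -0.53]
ft_force: [-0.2, -0.5, -0.8]
finger_gap: 13.8
finger_force: 45.0
```

Gripped with no side load. Lift out the same way.

```bash
python3 -m crank '0 1 0 0 0 0 1; 0 2 -4 0 0 0 1; 0 3 -12 0 0 0 1; 0 5 -25 0 0 0 1; 0 7 -40 0 0 0 1'
python3 -m crank '0 4 -20 0 0 0 1; 0 8 -40 0 0 0 1; 0 12 -60 0 0 0 1; 0 20 -80 0 0 0 1; 0 30 -100 0 0 0 1'
python3 -m crank '0 20 -20 0 0 0 1; 0 40 -40 0 0 0 1; 0 65 -60 0 0 0 1; 0 90 -70 0 0 0 1; 0 90 -70 0 0 0 1'
python3 - <<'E'
from h import *
from rig import optics,bot
s=bot.sense();c=optics.camera("top");h=cv2.cvtColor(c["frame"],cv2.COLOR_RGB2HSV)
u=-R.from_rotvec(s["tcp_rot"]).as_matrix()[:,2];f=frame(8,34)
for z in(90,98,106):
    q=proj(c,s["tool_pos"]-u*(142-z)+f.apply([-7,0,0]))[0];r=int(round(q[1]));x=int(q[0]);print(q.round(1),x-10,h[r,x-10:x+12,1])
g=grip(frame(WS[1],WS[2]));plan(at(WS,200),g,3)
E
```

```text
time_s: 15.2
tool_pos: [671.3, -54.6, 161.9]
tcp_rot: [1.995, -1.736, -0.53]
ft_force: [0.1, 0.4, -1.6]
finger_gap: 13.6
finger_force: 45.0
time_s: 15.7
tool_pos: [702.0, -50.3, 261.7]
tcp_rot: [1.995, -1.736, -0.53]
ft_force: [-0.6, -0.0, -1.8]
finger_gap: 13.3
finger_force: 45.0
time_s: 16.2
tool_pos: [666.0, -56.0, 374.9]
tcp_rot: [2.0, -1.742, -0.523]
ft_force: [-0.9, -0.1, 0.3]
finger_gap: 14.0
finger_force: 45.0
[351. 143.] 341 [  2   0   4   4   0  31 135 146 149 147 146 141 144 145 138  77   9   4
   6   4   4   4]
[351.  140.5] 341 [  2   4   4   6   0  57 146 144 145 139 142 139 140 142 136  74  16   4
   4   6   2   4]
[351.  138.1] 341 [  6   6   4   4   5  60 140 140 139 138 139 136 140 145 137  75  15   6
   4   6   4  10]
dist 334 turn 23.7
last row of call 1 [-107.6  -12.5   26.2] [ 2.83 -3.61  6.44]
last row of call 2 [-106.4    1.1   33.3] [ 2.83 -3.61  6.44]
last row of call 3 [-103.2   14.6   39.5] [ 2.83 -3.61  6.44]
```

```bash
python3 -m crank '-22 -2 5 0.6 -0.7 1.3 1; -43 -5 10 1.1 -1.4 2.6 1; -65 -8 16 1.7 -2.2 3.9 1; -86 -10 21 2.3 -2.9 5.1 1; -108 -12 26 2.8 -3.6 6.4 1'
python3 -m crank '-21 0 7 0.6 -0.7 1.3 1; -43 0 13 1.1 -1.4 2.6 1; -64 1 20 1.7 -2.2 3.9 1; -85 1 27 2.3 -2.9 5.1 1; -106 1 33 2.8 -3.6 6.4 1'
python3 -m crank '-21 3 8 0.6 -0.7 1.3 1; -41 6 16 1.1 -1.4 2.6 1; -62 9 24 1.7 -2.2 3.9 1; -83 12 32 2.3 -2.9 5.1 1; -103 15 39 2.8 -3.6 6.4 1'
python3 -m crank '0 0 0 0 0 0 1; 0 0 0 0 0 0 1'
python3 - <<'E'
from h import *
g=grip(frame(WS[1],WS[2]));plan(at(WS,157),g,1)
E
```

```text
time_s: 16.75
tool_pos: [647.0, 51.9, 339.5]
tcp_rot: [1.917, -1.904, -0.524]
ft_force: [-0.9, 0.1, -0.8]
finger_gap: 13.6
finger_force: 45.0
time_s: 17.25
tool_pos: [627.8, 157.6, 311.1]
tcp_rot: [1.831, -2.067, -0.514]
ft_force: [0.1, -0.3, -1.5]
finger_gap: 13.7
finger_force: 45.0
time_s: 17.75
tool_pos: [608.2, 263.4, 282.9]
tcp_rot: [1.735, -2.227, -0.501]
ft_force: [-0.4, -0.5, -1.2]
finger_gap: 13.6
finger_force: 45.0
time_s: 17.95
tool_pos: [608.3, 262.7, 283.5]
tcp_rot: [1.737, -2.225, -0.5]
ft_force: [0.0, -1.0, -1.1]
finger_gap: 13.6
finger_force: 45.0
dist 40 turn 0.6
last row of call 1 [-0.2 -0.3 40. ] [ 0.5  -0.25  0.1 ]
```

```bash
python3 -m crank '0 0 15 0.5 -0.2 0 1; 0 0 30 0.5 -0.2 0 1; 0 0 40 0.5 -0.2 0 1; 0 0 40 0.5 -0.2 0 1; 0 0 40 0.5 -0.2 0 1'
python3 - <<'E'
from h import *
from rig import optics,bot
s=bot.sense();d={n:optics.camera(n) for n in("scene","top")}
u=-R.from_rotvec(s["tcp_rot"]).as_matrix()[:,2];p=s["tool_pos"]
a=[]
for n,(w,h) in(("scene",(65,70)),("top",(65,70))):
    c=d[n];q=proj(c,[p-u*142,WS[0]]);x,y=(q[1]-[w/2,h/2]).astype(int)
    print(n,x,y,((q-[x,y]+.5)*6-.5).round().tolist());a.append(cv2.resize(c["frame"][y:y+h,x:x+w,::-1],None,fx=6,fy=6,interpolation=cv2.INTER_CUBIC))
cv2.imwrite("pics/i2.png",np.hstack(a))
g=grip(frame(WS[1],WS[2]));plan(at(WS,157),g,1)
E
```

```text
time_s: 18.45
tool_pos: [592.4, 266.1, 248.5]
tcp_rot: [1.741, -2.235, -0.495]
ft_force: [-0.2, -0.3, -1.5]
finger_gap: 14.1
finger_force: 45.0
scene 379 127 [[213.0, 197.0], [202.0, 218.0]]
top 189 157 [[201.0, 200.0], [202.0, 217.0]]
dist 2 turn 0.2
last row of call 1 [-0.3  0.   1.9] [-0.14  0.08  0.06]
```

View pics/i2.png

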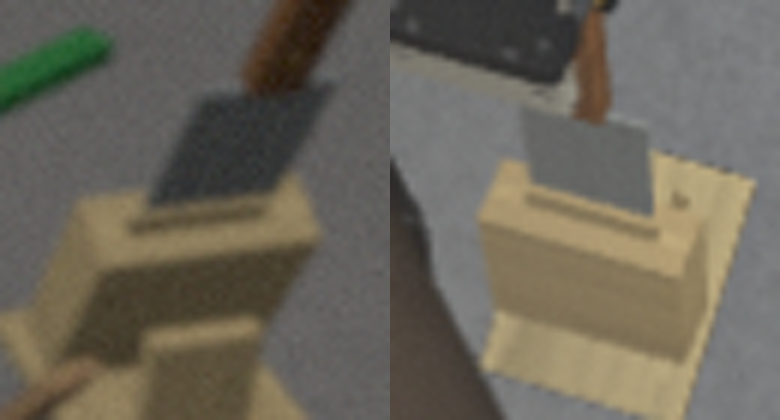

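The tip (scene 213,199; top 203,198) and slot (scene 200,216; top 202,214) match predictions to within 0.5 px. I insert.

```bash
python3 -m crank '0 0 5 0 0 0 1; 0 0 10 0 0 0 1; 0 0 15 0 0 0 1; 0 0 20 0 0 0 1; 0 0 25 0 0 0 1'
python3 -m crank '0 0 0 0 0 0 1; 0 0 0 0 0 0 1'
```

```text
time_s: 19.05
tool_pos: [581.5, 269.2, 225.2]
tcp_rot: [1.742, -2.235, -0.495]
ft_force: [-1.0, 0.5, -1.3]
finger_gap: 13.4
finger_force: 45.0
time_s: 19.25
tool_pos: [581.7, 269.1, 225.6]
tcp_rot: [1.742, -2.235, -0.495]
ft_force: [0.2, -0.1, -1.5]
finger_gap: 13.8
finger_force: 45.0
```

```bash
python3 -m crank '0 0 8 0 0 0 1; 0 0 16 0 0 0 1; 0 0 24 0 0 0 1; 0 0 32 0 0 0 1; 0 0 40 0 0 0 1'
python3 -m crank '0 0 6 0 0 0 1; 0 0 12 0 0 0 1; 0 0 18 0 0 0 1; 0 0 23 0 0 0 1; 0 0 23 0 0 0 1'
```

```text
time_s: 19.75
tool_pos: [565.0, 273.4, 188.6]
tcp_rot: [1.742, -2.235, -0.495]
ft_force: [-0.1, -0.1, -1.9]
finger_gap: 13.7
finger_force: 45.0
time_s: 20.25
tool_pos: [555.5, 275.7, 167.9]
tcp_rot: [1.741, -2.234, -0.495]
ft_force: [0.3, 0.1, -1.5]
finger_gap: 13.8
finger_force: 45.0
```

```bash
python3 -m crank '0 0 2 0 0 0 1; 0 0 4 0 0 0 1; 0 0 4 0 0 0 1'
python3 -m crank '0 0 2 0 0 0 1; 0 0 4 0 0 0 1; 0 0 4 0 0 0 1'
```

```text
time_s: 20.55
tool_pos: [554.3, 276.1, 164.8]
tcp_rot: [1.742, -2.235, -0.495]
ft_force: [-0.6, -0.3, -1.8]
finger_gap: 13.5
finger_force: 45.0
time_s: 20.85
tool_pos: [553.1, 276.5, 161.5]
tcp_rot: [1.742, -2.236, -0.495]
ft_force: [1.2, 0.2, -0.1]
finger_gap: 13.6
finger_force: 45.0
```

```bash
python3 -m crank '0 0 2 0 0 0 1; 0 0 3 0 0 0 1; 0 0 3 0 0 0 1'
```

```text
time_s: 21.15
tool_pos: [553.1, 276.6, 161.4]
tcp_rot: [1.746, -2.238, -0.492]
ft_force: [3.3, -2.1, 11.9]
finger_gap: 13.5
finger_force: 45.0
```

Seated (12 N). Release and retreat, then check.

```bash
python3 -m crank '0 0 -2 0 0 0 1; 0 0 -2 0 0 0 0.8; 0 0 -2 0 0 0 0.6; 0 0 -2 0 0 0 0.4; 0 0 -2 0 0 0 0.3'
python3 -m crank '0 0 -10 0 0 0 0.3; 0 0 -30 0 0 0 0.3; 0 0 -60 0 0 0 0.3; 0 0 -100 0 0 0 0.3; 0 0 -150 0 0 0 0.3' 20
python3 -m crank '0 0 0 0 0 0 0.3; 0 0 0 0 0 0 0.3'
python3 - <<'E'
from h import *
from rig import optics
f=optics.camera("top")["frame"][:,:,::-1];g=optics.camera("scene")["frame"][:,:,::-1]
cv2.imwrite("pics/end.png",np.hstack([cv2.resize(f[60:240,190:450],(460,318)),cv2.resize(g[140:330,160:360],(335,318))]))
E
```

```text
time_s: 21.65
tool_pos: [552.2, 276.7, 160.0]
tcp_rot: [1.741, -2.235, -0.495]
ft_force: [0.4, 0.5, 0.8]
finger_gap: 35.8
finger_force: 0.0
time_s: 22.15
tool_pos: [613.4, 260.7, 297.5]
tcp_rot: [1.741, -2.233, -0.495]
ft_force: [1.2, -0.1, -0.0]
finger_gap: 61.1
finger_force: 0.0
time_s: 22.35
tool_pos: [614.7, 260.8, 298.1]
tcp_rot: [1.743, -2.238, -0.495]
ft_force: [0.8, 1.3, -0.5]
finger_gap: 61.7
finger_force: 0.0
```

View pics/end.png

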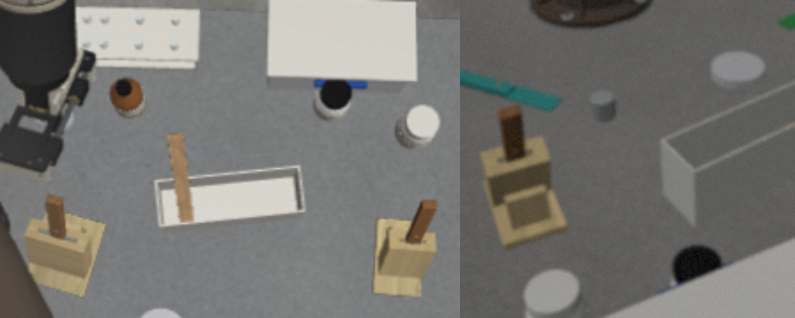

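Both scrapers are seated in their holders (56,220 and 425,225). The paddle is in the trough, the bystanders look undisturbed, and the arm is clear.

```bash
python3 -c "
from rig import bot
print(bot.job_done())"
```

```text
the job is handed in; nothing more can be done
None
```

I handed the job in at about 22 s of the 72 s limit: both scrapers are seated to the shoulder in their matching slots and released, the stick is still in the trough, and no bystander looked moved; no verdict came back.

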